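# Seal the push-button jars from tallest to shortest

### The job

Seal the three pantry jars whose red lid buttons still stand up: press each button fully down, working from the tallest jar to the shortest. Leave the jar that is already sealed alone, and keep every jar and everything else on the counter standing where it is, nothing lifted, tipped or pushed away.

Things in the scene. Friction and masses are not known exactly. Their poses are not given: they have to be found in the camera images.
- tall_jar: Loose round glass jar of pale eggs, 80 mm in diameter, 0.5 to 0.9 kg, with a white push-button lid 76 mm in diameter, whose flat top lies 166 mm above the jar's foot. At its centre a red round button 40 mm in diameter. The button still stands up, so the whole is 180 mm high. Origin: centre of its underside; z is up along the jar.
- tall_button (a joint): Travel of this jar's red lid button in m: 0 = fully up (its top 14 mm above the lid), 0.010 = fully down at its stop (its top 4 mm above the lid). It starts up, to within 1.5 mm. Pressed straight down it moves at about 3 N (a little more when fast), stays wherever it is left (no spring), then meets a hard stop.
- tall_button_top (a point): Centre of the flat top of the red button on the tall jar's lid; it moves with the button, and is 180 mm above the foot of the jar with the button fully up, 170 mm with it fully down.
- middle_jar: Loose round glass jar of orange apricots, 80 mm in diameter, 0.5 to 0.9 kg, with a white push-button lid 76 mm in diameter, whose flat top lies 141 mm above the jar's foot. At its centre a red round button 40 mm in diameter. The button still stands up, so the whole is 155 mm high. Origin: centre of its underside; z is up along the jar.
- middle_button (a joint): Travel of this jar's red lid button in m: 0 = fully up (its top 14 mm above the lid), 0.010 = fully down at its stop (its top 4 mm above the lid). It starts up, to within 1.5 mm. Pressed straight down it moves at about 3 N (a little more when fast), stays wherever it is left (no spring), then meets a hard stop.
- middle_button_top (a point): Centre of the flat top of the red button on the middle jar's lid; it moves with the button, and is 155 mm above the foot of the jar with the button fully up, 145 mm with it fully down.
- short_jar: Loose round glass jar of dark plums, 80 mm in diameter, 0.5 to 0.9 kg, with a white push-button lid 76 mm in diameter, whose flat top lies 116 mm above the jar's foot. At its centre a red round button 40 mm in diameter. The button still stands up, so the whole is 130 mm high. Origin: centre of its underside; z is up along the jar.
- short_button (a joint): Travel of this jar's red lid button in m: 0 = fully up (its top 14 mm above the lid), 0.010 = fully down at its stop (its top 4 mm above the lid). It starts up, to within 1.5 mm. Pressed straight down it moves at about 3 N (a little more when fast), stays wherever it is left (no spring), then meets a hard stop.
- short_button_top (a point): Centre of the flat top of the red button on the short jar's lid; it moves with the button, and is 130 mm above the foot of the jar with the button fully up, 120 mm with it fully down.
- sealed_jar: Loose round glass jar of green limes, 80 mm in diameter, 0.5 to 0.9 kg, with a white push-button lid 76 mm in diameter, whose flat top lies 128 mm above the jar's foot. At its centre a red round button 40 mm in diameter. Already sealed: button down, the whole 132 mm high. Leave it alone. Origin: centre of its underside; z is up along the jar.
- sealed_button (a joint): Travel of this jar's red lid button in m: 0 = fully up (its top 14 mm above the lid), 0.010 = fully down at its stop (its top 4 mm above the lid). It starts down and needs nothing.
- mug: Loose blue ceramic mug, 76 mm in diameter, 85 mm high, handle at its +y. Bystander. Origin: centre of its underside.
- tin: Loose tin can with a green label, 68 mm in diameter, 80 mm high. Bystander. Origin: centre of its underside.
- band: Loose brass jar band (ring), 80 mm in diameter, 16 mm high, lying flat. Bystander. Origin: centre of its underside.
- spice: Loose small spice jar with a black cap, 44 mm in diameter, 90 mm high. Bystander. Origin: centre of its underside.
- spoon: Loose wooden spoon about 200 mm long, lying flat along its own x. Bystander.

How it is judged:
By the outcome, as a careful person would: the job done as asked, in the order asked, and still so for the second after the job is handed in, with the robot touching nothing.
It also fails if it takes over 42 s, if anything falls off the work surface, if the arm or the gripper's body presses on something with over 40 N, if the wrist force passes 120 N, or if a joint passes its speed limit or range.

### The arm

A 6-joint arm with a two-finger parallel gripper is mounted at the origin on the work surface. World frame = base frame: x ahead of the robot, y to its left, z up, the work surface at z = 0. Lengths are in mm, angles in rad, forces in N, time in s.
With the tool pointing down it reaches from about 325 to 850 mm from the base axis. Payload 15.5 kg.
Tool frame: the origin (TCP) lies between the finger pads; the fingertips stand 17 mm ahead of it and the grasp point (between the pads) lies 2 mm behind it (robot.tips_ahead is the distance from the TCP to the fingertips, in mm); z points along the fingers, y is the line along which they close (so a half turn about z gives the same grasp; the last joint's range is limited). The gripper opens to 91 mm and grips with 3 to 60 N. Pads are 32 mm wide; open, the fingers measure 118 mm over their backs; the gripper's body (76 mm by 178 mm) begins 60 mm behind the grasp point.
Start: joints at [-1.315, 0.494, 1.345, -0, 1.302, -0.096], TCP at [215.369, -586.722, 230.915] pointing down, gripper open.
Joint ranges: [-2.91, 2.91], [-0.82, 2.16], [0.22, 2.67], [-1.22, 4.37], [0.12, 2.79], [-3.08, 3.08]. Speed limits (rad/s): [1.89, 1.89, 2.57, 3.01, 3.01, 3.01].

### API

Orientations are given as a unit quaternion [x, y, z, w].
In Python, from rig import status, viewer, sign_off, robot gives the robot as it stands. The module is installed in compiled form; this text tells all that it offers.
- The arm moves only by the tool jog_arm, never from a script. Its argument "targets" is a list of rows, each an object of numbers: "x", "y", "z": the shift along the tool's x, y, z in m; "rx", "ry", "rz": the turn, a rotation vector about the tool's x, y, z in rad; "claw": the opening, from 0 (shut) to 1 (fully open). A call has 1 to 5 rows; each row shifts and turns the commanded pose from where the row before left it, along the tool's axes as they then stand; what a row does not reach is not made up. A row lasts 1/12 s, in which the tool goes at most 41.7 mm and 7.16 degrees, less where a joint would pass 70% of its speed; a pose out of reach is approached as far as the arm can. A call with a gripper value outside its range is refused whole. The fingers move at their own pace and stop on an object; the grip force is fixed at half the most. Time passes only in rows, so rows that do not move let the fingers close. It gives the time, the measured TCP pose, the force, the opening and the grip force at its end, in the units of the state.
- status.observe(): the state, without advancing time (a new reading comes with each control period).
- viewer.capture(name): name is "scene" or "side" or "wrist"; returns a dict with "pixels" (420x560x3 uint8, red, green, blue), "intrinsics" (3x3 intrinsics, pixels), "R" (3x3) and "t" (3): a world point X has camera coordinates R X + t. Camera axes: x right, y down, z forward; pixel columns grow to the right and rows downward; lengths in mm; the calibration is good to about 2 mm. A picture is of the moment at which its call begins. There is no depth.
- sign_off(): hands the job in; it is judged then, once.
The state is a dict: "t": time; "joint_pos": joint angles; "qvel": joint speeds; "effort": joint torques, N m; "tcp_pos": TCP position; "ee_rot": TCP orientation; "force": force on the tool from outside, world axes, zero at the start; "ft_torque": the same for the moment, N m; "grip_width": finger opening in mm; "grasp_force": force on a finger pad.
Only numpy, scipy, OpenCV 4.12 (cv2) and the standard library are available. Lean on these libraries where they do the work, as an engineer would, in place of code of your own. Each camera call takes 0.05 s, during which the arm holds its last target. There are 200 camera calls.

## Working session

There is one attempt and no reset: what is moved stays moved. The work goes in short steps, Python scripts to look and compute and a tool call to move; the robot and the scene stay as the last step left them, time stands still between calls to the robot, and variables do not carry over. Pictures are saved under pics/ and viewed, at most 10 in all, crops included, and the job is handed in when it is done.

Besides the shell and the picture viewer there is one more tool, called as name(argument=value, ...) on one line, values as JSON. jog_arm: Moves the arm, as the interface text tells. Its arguments: {"type":"object","properties":{"targets":{"type":"array","items":{"type":"object","properties":{"x":{"type":"number"},"y":{"type":"number"},"z":{"type":"number"},"rx":{"type":"number"},"ry":{"type":"number"},"rz":{"type":"number"},"claw":{"type":"number"}}}}},"required":["targets"]}

```bash
mkdir -p pics; python3 - <<'E'
from rig import status, viewer, robot
import cv2,pickle
s=status.observe();print({k:s[k] for k in('t','tcp_pos','ee_rot','force','grip_width')})
for n in('scene','side'):
    c=viewer.capture(n);pickle.dump(c,open(n+'.pkl','wb'));cv2.imwrite(f'pics/{n}0.png',c['pixels'][:,:,::-1])
    print(n,c['intrinsics'],c['R'],c['t'])
E
```

```text
{'t': 0.0, 'tcp_pos': array([ 215.27083532, -586.36783973,  230.33437037]), 'ee_rot': array([ 9.84567066e-01,  1.75006621e-01, -5.79628274e-05, -6.09761401e-04]), 'force': array([-0.39408129, -0.63863672, -0.44858299]), 'grip_width': 90.7348633821749}
scene [[405.0699968    0.         277.34065114]
 [  0.         405.0699968  211.1650726 ]
 [  0.           0.           1.        ]] [[ 0.8541665   0.51996006 -0.00641276]
 [ 0.40662731 -0.67557386 -0.61502374]
 [-0.32412008  0.52272507 -0.78848252]] [-503.3093681  -151.45607419 1291.42939601]
side [[394.38838283   0.         282.80362166]
 [  0.         394.38838283 217.04961203]
 [  0.           0.           1.        ]] [[-8.02918009e-01 -5.96089390e-01  3.32047267e-04]
 [-4.56849105e-01  6.15006700e-01 -6.42694059e-01]
 [ 3.82898899e-01 -5.16182330e-01 -7.66122859e-01]] [ 470.54579366  364.74699391 1019.49441373]
```

View pics/scene0.png

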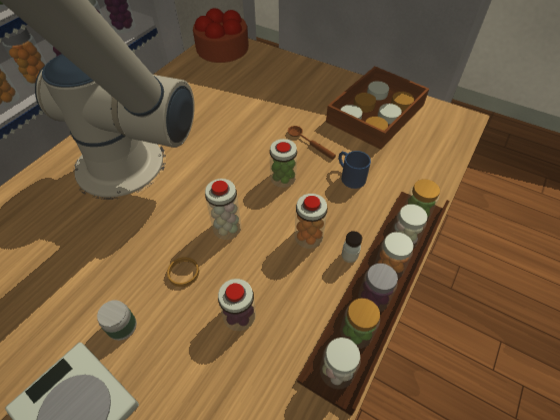

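View pics/side0.png

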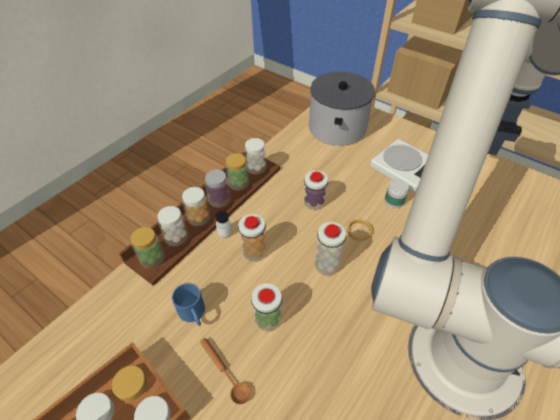

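The scene view shows the tall jar's button at (220,187), the sealed one at (283,147), middle at (312,203) and short at (235,293). In the side view they are at (332,231), (267,296), (252,222) and (316,176).

```bash
cat > h.py <<'E'
import numpy as np,cv2
def reds(c):
    h=cv2.cvtColor(c['pixels'],cv2.COLOR_RGB2HSV)
    m=(((h[...,0]<5)|(h[...,0]>174))&(h[...,1]>190)&(h[...,2]>90)).astype(np.uint8)
    n,l,s,ce=cv2.connectedComponentsWithStats(m)
    return [(ce[i],s[i,4]) for i in range(1,n) if s[i,4]>40]
def ray(c,p):
    d=c['R'].T@np.linalg.inv(c['intrinsics'])@[p[0],p[1],1]; return -c['R'].T@c['t'],d
def plane(c,p,z):
    o,d=ray(c,p); return o+d*(z-o[2])/d[2]
def tri(c1,p1,c2,p2):
    o1,d1=ray(c1,p1);o2,d2=ray(c2,p2)
    k=np.linalg.lstsq(np.c_[d1,-d2],o2-o1,rcond=None)[0]
    a=o1+d1*k[0];b=o2+d2*k[1]; return (a+b)/2,np.linalg.norm(a-b)
E
python3 - <<'E'
from h import *; import pickle
a,b=[pickle.load(open(n+'.pkl','rb')) for n in('scene','side')]
ra,rb=reds(a),reds(b); np.set_printoptions(precision=1,suppress=True)
pt=dict(tall=((220,187),(332,231),177),mid=((312,203),(252,222),152),short=((235,293),(316,176),127),sealed=((283,147),(267,296),131))
for k,(p,q,z) in pt.items():
    f=lambda r,p:min(r,key=lambda e:np.hypot(*(e[0]-p)))
    u,v=f(ra,p),f(rb,q)
    print(k,u[0],u[1],v[0],v[1],tri(a,u[0],b,v[0]),plane(a,u[0],z),plane(b,v[0],z))
E
```

```text
tall [219.1 186.5] 145 [332.  230.5] 121 (array([439.4, -27. , 172.8]), np.float64(1.0529545681230614)) [441.6 -30.  177. ] [438.4 -23.6 177. ]
mid [311.5 201.8] 149 [251.3 221.8] 104 (array([648.9,  65.8, 148.1]), np.float64(0.20431225397558334)) [650.2  63.  152. ] [646.6  68.1 152. ]
short [234.5 291.5] 228 [316.2 176.4] 71 (array([ 616.3, -222.1,  121.6]), np.float64(0.04624865620168844)) [ 618.3 -224.1  127. ] [ 613.5 -217.3  127. ]
sealed [283.  146.8] 96 [266.2 295.4] 134 (array([477.4, 216.3, 128.7]), np.float64(0.324880259546485)) [478.5 214.1 131. ] [476.7 217.3 131. ]
```

jog_arm(targets=[{"x": 0.025,"y": -0.028,"claw": 0},{"x": 0.025,"y": -0.028,"claw": 0},{"x": 0.025,"y": -0.028,"claw": 0},{"x": 0.025,"y": -0.028,"claw": 0},{"x": 0.025,"y": -0.028,"claw": 0}])

```text
schema error: expected keys x, y, z, rx, ry, rz, claw
```

jog_arm(targets=[{"x": 0.025,"y": -0.028,"claw": 0},{"x": 0.025,"y": -0.028,"claw": 0},{"x": 0.025,"y": -0.028,"claw": 0},{"x": 0.025,"y": -0.028,"claw": 0},{"x": 0.025,"y": -0.028,"claw": 0}])

```text
schema error: expected keys x, y, z, rx, ry, rz, claw
```

jog_arm(targets=[{"x": 0.025,"y": -0.028,"claw": 0},{"x": 0.025,"y": -0.028,"claw": 0},{"x": 0.025,"y": -0.028,"claw": 0},{"claw": 0},{"claw": 0}])

```text
schema error: expected keys x, y, z, rx, ry, rz, claw
```

jog_arm(targets=[{"x": 0.025,"y": -0.028,"z": 0,"rx": 0,"ry": 0,"rz": 0,"claw": 0},{"x": 0.025,"y": -0.028,"z": 0,"rx": 0,"ry": 0,"rz": 0,"claw": 0},{"x": 0.025,"y": -0.028,"z": 0,"rx": 0,"ry": 0,"rz": 0,"claw": 0},{"x": 0.025,"y": -0.028,"z": 0,"rx": 0,"ry": 0,"rz": 0,"claw": 0},{"x": 0.025,"y": -0.028,"z": 0,"rx": 0,"ry": 0,"rz": 0,"claw": 0}])

```text
t: 0.52
tcp_pos: [284.6, -410.4, 230.7]
ee_rot: [0.985, 0.175, -0.0, -0.0]
force: [0.8, -0.4, 0.5]
grip_width: 60.6
grasp_force: 0.0
```

jog_arm(targets=[{"x": 0.025,"y": -0.028,"z": 0,"rx": 0,"ry": 0,"rz": 0,"claw": 0},{"x": 0.025,"y": -0.028,"z": 0,"rx": 0,"ry": 0,"rz": 0,"claw": 0},{"x": 0.025,"y": -0.028,"z": 0,"rx": 0,"ry": 0,"rz": 0,"claw": 0},{"x": 0.025,"y": -0.028,"z": 0,"rx": 0,"ry": 0,"rz": 0,"claw": 0},{"x": 0.025,"y": -0.028,"z": 0,"rx": 0,"ry": 0,"rz": 0,"claw": 0}])

```text
t: 0.93
tcp_pos: [353.7, -235.9, 230.8]
ee_rot: [0.985, 0.175, -0.0, -0.0]
force: [1.6, -0.5, 0.0]
grip_width: 27.6
grasp_force: 0.0
```

jog_arm(targets=[{"x": 0.025,"y": -0.028,"z": 0,"rx": 0,"ry": 0,"rz": 0,"claw": 0},{"x": 0.025,"y": -0.028,"z": 0,"rx": 0,"ry": 0,"rz": 0,"claw": 0},{"x": 0.025,"y": -0.028,"z": 0,"rx": 0,"ry": 0,"rz": 0,"claw": 0},{"x": 0,"y": 0,"z": 0,"rx": 0,"ry": 0,"rz": 0,"claw": 0},{"x": 0,"y": 0,"z": 0,"rx": 0,"ry": 0,"rz": 0,"claw": 0}])

```text
t: 1.35
tcp_pos: [395.4, -131.3, 230.9]
ee_rot: [0.984, 0.177, -0.0, -0.0]
force: [0.5, -0.7, -0.4]
grip_width: 1.0
grasp_force: 0.0
```

```bash
python3 - <<'E'
from h import *; from rig import viewer,status
c=viewer.capture('wrist');cv2.imwrite('pics/w1.png',c['pixels'][:,:,::-1])
print(status.observe()['tcp_pos'])
for p,n in reds(c): print(p,n,plane(c,p,178),plane(c,p,153))
E
```

```text
[ 395.12657431 -132.48236105  230.8409299 ]
[124.47198524 101.25962647] 4337 [443.16897305 -27.25123706 178.        ] [439.32453819 -18.17563647 153.        ]
```

View pics/w1.png

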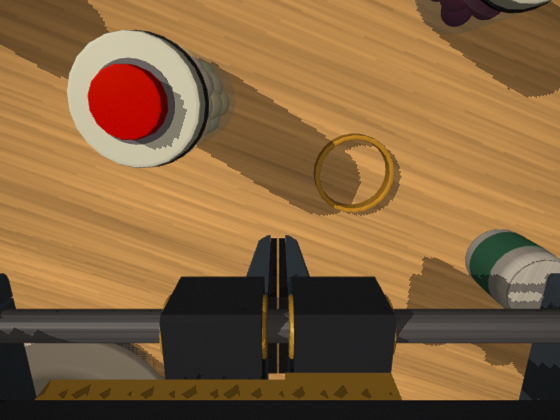

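The wrist view shows the tall jar's red button at (124,101), the brass band at (355,173) and the closed fingers at the bottom. The button position agrees with the first measurement, about (442,-27).

jog_arm(targets=[{"x": 0.0266,"y": -0.0276,"z": 0,"rx": 0,"ry": 0,"rz": 0,"claw": 0},{"x": 0.0266,"y": -0.0276,"z": 0,"rx": 0,"ry": 0,"rz": 0,"claw": 0},{"x": 0.0266,"y": -0.0276,"z": 0,"rx": 0,"ry": 0,"rz": 0,"claw": 0},{"x": 0,"y": 0,"z": 0.015,"rx": 0,"ry": 0,"rz": 0,"claw": 0},{"x": 0,"y": 0,"z": 0.012,"rx": 0,"ry": 0,"rz": 0,"claw": 0}])

```text
t: 1.82
tcp_pos: [442.2, -27.4, 203.6]
ee_rot: [0.984, 0.176, 0.001, 0.0]
force: [-0.8, -0.4, 0.5]
grip_width: 0.5
grasp_force: 0.0
```

jog_arm(targets=[{"x": 0,"y": 0,"z": 0,"rx": 0,"ry": 0,"rz": 0,"claw": 0},{"x": 0,"y": 0,"z": 0,"rx": 0,"ry": 0,"rz": 0,"claw": 0}])

```text
t: 1.98
tcp_pos: [441.0, -28.8, 203.7]
ee_rot: [0.985, 0.174, -0.001, -0.0]
force: [-0.3, -1.1, 0.1]
grip_width: 0.5
grasp_force: 0.0
```

Centred to within about 2 mm. Now press slowly: the tips need to reach 170 mm, so TCP about 187.

jog_arm(targets=[{"x": 0,"y": 0,"z": 0.004,"rx": 0,"ry": 0,"rz": 0,"claw": 0},{"x": 0,"y": 0,"z": 0.003,"rx": 0,"ry": 0,"rz": 0,"claw": 0},{"x": 0,"y": 0,"z": 0.003,"rx": 0,"ry": 0,"rz": 0,"claw": 0},{"x": 0,"y": 0,"z": 0.003,"rx": 0,"ry": 0,"rz": 0,"claw": 0},{"x": 0,"y": 0,"z": 0.002,"rx": 0,"ry": 0,"rz": 0,"claw": 0}])

```text
t: 2.4
tcp_pos: [441.6, -28.1, 188.8]
ee_rot: [0.985, 0.175, 0.0, 0.0]
force: [0.2, -2.2, 3.0]
grip_width: 0.1
grasp_force: 1.5
```

jog_arm(targets=[{"x": 0,"y": 0,"z": 0.001,"rx": 0,"ry": 0,"rz": 0,"claw": 0},{"x": 0,"y": 0,"z": 0,"rx": 0,"ry": 0,"rz": 0,"claw": 0}])

```text
t: 2.57
tcp_pos: [441.4, -27.8, 187.8]
ee_rot: [0.985, 0.175, -0.0, -0.0]
force: [0.0, 0.6, 0.2]
grip_width: 0.3
grasp_force: 0.0
```

jog_arm(targets=[{"x": 0,"y": 0,"z": 0.001,"rx": 0,"ry": 0,"rz": 0,"claw": 0},{"x": 0,"y": 0,"z": 0,"rx": 0,"ry": 0,"rz": 0,"claw": 0}])

```text
t: 2.73
tcp_pos: [441.4, -27.7, 187.2]
ee_rot: [0.985, 0.175, 0.0, -0.0]
force: [-1.7, 0.6, 7.8]
grip_width: 0.2
grasp_force: 4.0
```

jog_arm(targets=[{"x": 0,"y": 0,"z": 0.001,"rx": 0,"ry": 0,"rz": 0,"claw": 0},{"x": 0,"y": 0,"z": 0,"rx": 0,"ry": 0,"rz": 0,"claw": 0}])

```text
t: 2.9
tcp_pos: [441.8, -27.7, 187.1]
ee_rot: [0.985, 0.175, 0.001, 0.0]
force: [-7.3, 0.9, 29.3]
grip_width: 0.5
grasp_force: 14.4
```

The 29 N reaction shows it is at the stop. Lift off and move to the middle jar.

jog_arm(targets=[{"x": 0,"y": 0,"z": -0.01,"rx": 0,"ry": 0,"rz": 0,"claw": 0},{"x": 0,"y": 0,"z": -0.02,"rx": 0,"ry": 0,"rz": 0,"claw": 0},{"x": 0.038,"y": -0.003,"z": 0,"rx": 0,"ry": 0,"rz": 0,"claw": 0},{"x": 0.038,"y": -0.003,"z": 0,"rx": 0,"ry": 0,"rz": 0,"claw": 0},{"x": 0.038,"y": -0.003,"z": 0,"rx": 0,"ry": 0,"rz": 0,"claw": 0}])

```text
t: 3.32
tcp_pos: [546.5, 20.7, 216.5]
ee_rot: [0.985, 0.175, 0.0, 0.0]
force: [1.1, -0.5, 1.3]
grip_width: 0.4
grasp_force: 0.0
```

jog_arm(targets=[{"x": 0,"y": 0,"z": 0,"rx": 0,"ry": 0,"rz": 0,"claw": 0},{"x": 0,"y": 0,"z": 0,"rx": 0,"ry": 0,"rz": 0,"claw": 0}])

```text
t: 3.48
tcp_pos: [546.3, 20.8, 215.3]
ee_rot: [0.984, 0.176, -0.0, -0.0]
force: [-0.2, -0.7, -0.7]
grip_width: 0.6
grasp_force: 0.0
```

```bash
python3 - <<'E'
from h import *; from rig import viewer,status
print(status.observe()['tcp_pos'])
for n,zs in (('wrist',(153,)),('scene',(167,153)),('side',(167,153))):
    c=viewer.capture(n);cv2.imwrite(f'pics/{n}2.png',c['pixels'][:,:,::-1])
    for p,a in reds(c): print(n,p.round(1),a,[plane(c,p,z).round(1) for z in zs])
E
```

```text
[546.26027294  20.81437028 215.3471021 ]
wrist [266.9  35.6] 4502 [array([651.6,  65.2, 153. ])]
scene [285.7 146.7] 49 [array([504.4, 184.7, 167. ]), array([496.9, 197.7, 153. ])]
scene [219.6 188.5] 135 [array([440.4, -28.1, 167. ]), array([431.7, -19.1, 153. ])]
scene [311.6 201.8] 150 [array([655.4,  51.8, 167. ]), array([650.7,  62.3, 153. ])]
scene [234.5 291.5] 228 [array([ 633. , -238.8,  167. ]), array([ 627.9, -233.6,  153. ])]
side [317.2 176.4] 56 [array([ 590.5, -183.2,  167. ]), array([ 597.7, -195.9,  153. ])]
side [251.3 221.8] 104 [array([638.,  77., 167.]), array([646. ,  68.7, 153. ])]
side [331.8 231.4] 102 [array([440.6, -27.9, 167. ]), array([445.4, -37.9, 153. ])]
side [266.2 295.4] 134 [array([463.5, 232.2, 167. ]), array([468.6, 226.4, 153. ])]
```

Both views put the tall button at about 167 mm, and the jar hasn't moved. On to the middle jar.

jog_arm(targets=[{"x": 0.0376,"y": -0.0021,"z": 0,"rx": 0,"ry": 0,"rz": 0,"claw": 0},{"x": 0.0376,"y": -0.0021,"z": 0,"rx": 0,"ry": 0,"rz": 0,"claw": 0},{"x": 0.0376,"y": -0.0021,"z": 0,"rx": 0,"ry": 0,"rz": 0,"claw": 0},{"x": 0,"y": 0,"z": 0.02,"rx": 0,"ry": 0,"rz": 0,"claw": 0},{"x": 0,"y": 0,"z": 0.015,"rx": 0,"ry": 0,"rz": 0,"claw": 0}])

```text
t: 4.05
tcp_pos: [650.1, 64.9, 180.4]
ee_rot: [0.985, 0.175, 0.001, 0.0]
force: [-0.4, -0.9, -0.8]
grip_width: 0.5
grasp_force: 0.0
```

jog_arm(targets=[{"x": 0,"y": 0,"z": 0,"rx": 0,"ry": 0,"rz": 0,"claw": 0},{"x": 0,"y": 0,"z": 0,"rx": 0,"ry": 0,"rz": 0,"claw": 0}])

```text
t: 4.22
tcp_pos: [647.9, 64.2, 180.7]
ee_rot: [0.985, 0.175, -0.001, -0.0]
force: [-0.4, -0.8, 0.3]
grip_width: 0.5
grasp_force: 0.0
```

jog_arm(targets=[{"x": 0,"y": 0,"z": 0.006,"rx": 0,"ry": 0,"rz": 0,"claw": 0},{"x": 0,"y": 0,"z": 0.004,"rx": 0,"ry": 0,"rz": 0,"claw": 0},{"x": 0,"y": 0,"z": 0.003,"rx": 0,"ry": 0,"rz": 0,"claw": 0},{"x": 0,"y": 0,"z": 0.003,"rx": 0,"ry": 0,"rz": 0,"claw": 0},{"x": 0,"y": 0,"z": 0.002,"rx": 0,"ry": 0,"rz": 0,"claw": 0}])

```text
t: 4.63
tcp_pos: [649.1, 64.5, 163.0]
ee_rot: [0.985, 0.175, 0.0, 0.0]
force: [0.7, -2.1, 3.2]
grip_width: 0.5
grasp_force: 1.5
```

jog_arm(targets=[{"x": 0,"y": 0,"z": 0.001,"rx": 0,"ry": 0,"rz": 0,"claw": 0},{"x": 0,"y": 0,"z": 0,"rx": 0,"ry": 0,"rz": 0,"claw": 0}])

```text
t: 4.8
tcp_pos: [649.2, 64.5, 162.3]
ee_rot: [0.985, 0.175, 0.0, 0.0]
force: [-0.1, -2.3, 6.1]
grip_width: 0.6
grasp_force: 3.0
```

jog_arm(targets=[{"x": 0,"y": 0,"z": 0.0005,"rx": 0,"ry": 0,"rz": 0,"claw": 0},{"x": 0,"y": 0,"z": 0,"rx": 0,"ry": 0,"rz": 0,"claw": 0}])

```text
t: 4.97
tcp_pos: [649.2, 64.6, 162.2]
ee_rot: [0.985, 0.175, 0.0, 0.0]
force: [-1.9, -2.9, 11.2]
grip_width: 0.3
grasp_force: 5.5
```

jog_arm(targets=[{"x": 0,"y": 0,"z": 0.001,"rx": 0,"ry": 0,"rz": 0,"claw": 0},{"x": 0,"y": 0,"z": 0,"rx": 0,"ry": 0,"rz": 0,"claw": 0}])

```text
t: 5.13
tcp_pos: [649.5, 64.6, 162.2]
ee_rot: [0.985, 0.175, 0.001, 0.0]
force: [-6.1, -2.9, 23.0]
grip_width: 0.5
grasp_force: 11.6
```

At the stop with 23 N. Lift and go to the short jar.

jog_arm(targets=[{"x": 0,"y": 0,"z": -0.01,"rx": 0,"ry": 0,"rz": 0,"claw": 0},{"x": 0,"y": 0,"z": -0.025,"rx": 0,"ry": 0,"rz": 0,"claw": 0},{"x": -0.016,"y": 0.032,"z": 0,"rx": 0,"ry": 0,"rz": 0,"claw": 0},{"x": -0.016,"y": 0.032,"z": 0,"rx": 0,"ry": 0,"rz": 0,"claw": 0},{"x": -0.016,"y": 0.032,"z": 0,"rx": 0,"ry": 0,"rz": 0,"claw": 0}])

```text
t: 5.55
tcp_pos: [637.0, -42.6, 196.0]
ee_rot: [0.984, 0.176, 0.0, 0.0]
force: [0.4, 0.5, -0.0]
grip_width: 0.3
grasp_force: 0.0
```

jog_arm(targets=[{"x": -0.016,"y": 0.032,"z": 0,"rx": 0,"ry": 0,"rz": 0,"claw": 0},{"x": -0.016,"y": 0.032,"z": 0,"rx": 0,"ry": 0,"rz": 0,"claw": 0},{"x": -0.016,"y": 0.032,"z": 0,"rx": 0,"ry": 0,"rz": 0,"claw": 0},{"x": 0,"y": 0,"z": 0,"rx": 0,"ry": 0,"rz": 0,"claw": 0},{"x": 0,"y": 0,"z": 0,"rx": 0,"ry": 0,"rz": 0,"claw": 0}])

```text
t: 5.97
tcp_pos: [624.8, -150.4, 195.5]
ee_rot: [0.985, 0.174, 0.0, -0.0]
force: [-0.0, 0.2, 0.1]
grip_width: 0.4
grasp_force: 0.0
```

```bash
python3 - <<'E'
from h import *; from rig import viewer,status
print(status.observe()['tcp_pos'])
for n,zs in (('wrist',(128,)),('scene',(142,128)),('side',(142,128))):
    c=viewer.capture(n);cv2.imwrite(f'pics/{n}3.png',c['pixels'][:,:,::-1])
    for p,a in reds(c): print(n,p.round(1),a,[plane(c,p,z).round(1) for z in zs])
E
```

```text
[ 624.81620633 -150.39714873  195.45414558]
wrist [380.3 267.7] 1823 [array([ 625.9, -221.5,  128. ])]
scene [231.1  25. ] 45 [array([-29.2, 679. , 142. ]), array([-46.1, 700.4, 128. ])]
scene [283.5 148.3] 55 [array([488.9, 199.3, 142. ]), array([481.4, 212.1, 128. ])]
scene [216.5 189.1] 70 [array([419.3, -17.8, 142. ]), array([410.5,  -8.9, 128. ])]
scene [311.2 203.7] 139 [array([649.2,  64.5, 142. ]), array([644.6,  74.9, 128. ])]
scene [234.5 291.5] 224 [array([ 623.8, -229.6,  142. ]), array([ 618.7, -224.5,  128. ])]
side [316.3 176.5] 71 [array([ 605.4, -203.8,  142. ]), array([ 612.6, -216.5,  128. ])]
side [251.3 222.8] 85 [array([649.9,  64.9, 142. ]), array([657.8,  56.6, 128. ])]
side [331.8 231.4] 102 [array([449.1, -45.8, 142. ]), array([453.8, -55.9, 128. ])]
side [266.2 295.4] 134 [array([472.6, 221.9, 142. ]), array([477.8, 216.1, 128. ])]
```

The middle button is down, with both views agreeing at 142 mm. The wrist view of the short button is partly occluded, so I'll use (616.5,-221.5) from the fixed cameras.

jog_arm(targets=[{"x": -0.0161,"y": 0.032,"z": 0,"rx": 0,"ry": 0,"rz": 0,"claw": 0},{"x": -0.0161,"y": 0.032,"z": 0,"rx": 0,"ry": 0,"rz": 0,"claw": 0},{"x": 0,"y": 0,"z": 0.025,"rx": 0,"ry": 0,"rz": 0,"claw": 0},{"x": 0,"y": 0,"z": 0.015,"rx": 0,"ry": 0,"rz": 0,"claw": 0},{"x": 0,"y": 0,"z": 0,"rx": 0,"ry": 0,"rz": 0,"claw": 0}])

```text
t: 6.53
tcp_pos: [615.6, -218.3, 152.4]
ee_rot: [0.985, 0.175, -0.002, -0.001]
force: [-0.8, 0.2, -0.3]
grip_width: 0.5
grasp_force: 0.0
```

jog_arm(targets=[{"x": 0,"y": 0,"z": 0.006,"rx": 0,"ry": 0,"rz": 0,"claw": 0},{"x": 0,"y": 0,"z": 0.004,"rx": 0,"ry": 0,"rz": 0,"claw": 0},{"x": 0,"y": 0,"z": 0.003,"rx": 0,"ry": 0,"rz": 0,"claw": 0},{"x": 0,"y": 0,"z": 0.003,"rx": 0,"ry": 0,"rz": 0,"claw": 0},{"x": 0,"y": 0,"z": 0.001,"rx": 0,"ry": 0,"rz": 0,"claw": 0}])

```text
t: 6.95
tcp_pos: [617.4, -219.4, 138.7]
ee_rot: [0.985, 0.175, 0.0, 0.0]
force: [0.8, 2.3, 2.4]
grip_width: 0.8
grasp_force: 1.4
```

jog_arm(targets=[{"x": 0,"y": 0,"z": 0.001,"rx": 0,"ry": 0,"rz": 0,"claw": 0},{"x": 0,"y": 0,"z": 0,"rx": 0,"ry": 0,"rz": 0,"claw": 0}])

```text
t: 7.12
tcp_pos: [617.1, -219.8, 137.6]
ee_rot: [0.985, 0.175, 0.0, 0.0]
force: [0.1, 1.0, 1.0]
grip_width: 0.6
grasp_force: 0.4
```

jog_arm(targets=[{"x": 0,"y": 0,"z": 0.001,"rx": 0,"ry": 0,"rz": 0,"claw": 0},{"x": 0,"y": 0,"z": 0,"rx": 0,"ry": 0,"rz": 0,"claw": 0}])

```text
t: 7.28
tcp_pos: [617.1, -219.8, 137.2]
ee_rot: [0.985, 0.175, 0.0, 0.0]
force: [-0.9, 3.0, 10.7]
grip_width: 0.1
grasp_force: 5.5
```

jog_arm(targets=[{"x": 0,"y": 0,"z": 0.001,"rx": 0,"ry": 0,"rz": 0,"claw": 0},{"x": 0,"y": 0,"z": 0,"rx": 0,"ry": 0,"rz": 0,"claw": 0}])

```text
t: 7.45
tcp_pos: [617.2, -219.9, 137.1]
ee_rot: [0.985, 0.175, 0.001, 0.0]
force: [-5.2, 5.1, 23.3]
grip_width: 0.5
grasp_force: 11.7
```

At the stop. Retreat upward and away, then check.

jog_arm(targets=[{"x": 0,"y": 0,"z": -0.01,"rx": 0,"ry": 0,"rz": 0,"claw": 0},{"x": 0,"y": 0,"z": -0.03,"rx": 0,"ry": 0,"rz": 0,"claw": 0},{"x": 0,"y": 0,"z": -0.035,"rx": 0,"ry": 0,"rz": 0,"claw": 0},{"x": -0.01,"y": 0.035,"z": 0,"rx": 0,"ry": 0,"rz": 0,"claw": 0},{"x": -0.01,"y": 0.035,"z": 0,"rx": 0,"ry": 0,"rz": 0,"claw": 0}])

```text
t: 7.87
tcp_pos: [623.4, -292.6, 213.6]
ee_rot: [0.984, 0.176, 0.002, 0.001]
force: [-0.6, -0.3, 0.2]
grip_width: 0.8
grasp_force: 0.0
```

jog_arm(targets=[{"x": -0.01,"y": 0.035,"z": 0,"rx": 0,"ry": 0,"rz": 0,"claw": 0},{"x": -0.01,"y": 0.035,"z": 0,"rx": 0,"ry": 0,"rz": 0,"claw": 0},{"x": -0.01,"y": 0.035,"z": 0,"rx": 0,"ry": 0,"rz": 0,"claw": 0},{"x": 0,"y": 0,"z": 0,"rx": 0,"ry": 0,"rz": 0,"claw": 0},{"x": 0,"y": 0,"z": 0,"rx": 0,"ry": 0,"rz": 0,"claw": 0}])

```text
t: 8.28
tcp_pos: [629.6, -403.4, 209.9]
ee_rot: [0.985, 0.174, -0.0, -0.0]
force: [0.2, 0.6, 0.9]
grip_width: 0.4
grasp_force: 0.0
```

```bash
python3 - <<'E'
from h import *; from rig import viewer,status
I=[]
for n in ('scene','side'):
    c=viewer.capture(n);I.append(c);cv2.imwrite(f'pics/{n}4.png',c['pixels'][:,:,::-1])
    for p,a in reds(c): print(n,p.round(1),a,plane(c,p,117).round(1))
E
```

```text
scene [282.9 146.8] 95 [470.8 226.8 117. ]
scene [219.7 188.5] 136 [409.6   4.2 117. ]
scene [311.2 203.8] 140 [640.8  83.  117. ]
scene [234.6 292.9] 211 [ 617. -223.  117.]
side [316.1 177.3] 54 [ 616.6 -222.6  117. ]
side [251.4 222.9] 84 [663.9  50.1 117. ]
side [331.8 231.4] 101 [457.4 -63.9 117. ]
side [266.2 295.4] 134 [481.8 211.6 117. ]
```

View pics/side4.png

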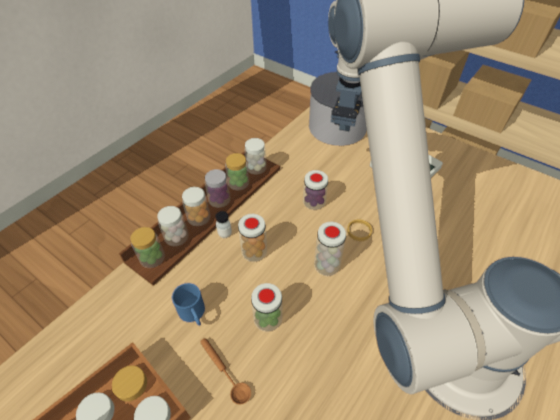

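The side view shows all four jars upright in their original places, with the buttons now low at (332,231), (251,223) and (316,177). The sealed jar at (266,295) hasn't moved, and the arm is clear of everything.

```bash
python3 -c "
from rig import sign_off
print(sign_off())"
```

```text
the job is handed in; nothing more can be done
None
```

All three raised buttons (tall, then middle, then short) were pressed down to their stops, the jars and other items I could see stayed where they were, and the job was handed in at about 8.4 s.

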